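Free the candy slab from the sliding-jaw press

TASK

The hard-candy slab has set in the press: slide the moving jaw, the one with the red-topped post, all the way open and leave it open. Draw the slab out from under the lip of the fixed jaw, lift it out, and set it down gently, without dropping it, right side up and flat in the middle of the round green tray. Leave the kettle, teacup, orange spatula, sugar jar and sweet bowl where they are.

Things in the scene. Friction and masses are not known exactly. Their poses are not given: they have to be found in the camera images.
- press: Candy press fixed to the worktop: steel base 225 x 90 x 12 mm (x from -105 to +120 mm), on it a bed 56 mm wide, top at z = 30 mm, and two blue jaws 70 mm wide, tops at z = 62 mm; the slab lies between them, its long sides (+-y) free. Origin: worktop level, on the centre line; x along the sliding direction, towards the fixed jaw. Yaw within 0.5 rad of the robot's x.
- jaw (a joint): Moving jaw, sliding in the press's -x direction: 0 m closed, 0.060 m fully open; starts nearly closed, stays where left, needs about 5 N. Its face is at press x = -1 mm - joint value; it has a lip like the fixed jaw's, reaching 12 mm from its face towards the slab (52 to 62 mm above the worktop).
- jaw_grip (a point): Grip point on the moving jaw's upright handle, 90 mm above the worktop: a black round post of 18 mm diameter from the jaw's top (62 mm) to a red cap 23 mm in diameter, 105 to 113 mm above the worktop. Moves with the jaw.
- slab: Amber hard-candy slab, 140 g: base 84 x 46 x 18 mm (x, y, z), raised middle 56 x 46 mm up to z = 30 mm topped by six pale moulded squares (4 mm, not solid), so each end has a ledge 14 mm long, 18 mm high. Origin: centre of the underside, z up. Starts on the press bed, x along the press's x, centre at press x = 42 mm, both ledges under the jaws' lips.
- fixed_lip (a point): Centre of the free lower edge of the fixed jaw's lip, at press x = 73 mm, z = 52 mm. The lip is 10 mm thick and runs back 12 mm to the jaw's face (press x = 85 mm), over the slab's ledge: the slab must first move at least 12 mm (about 25 mm is comfortable) towards the moving jaw before it can be lifted.
- tray: Round green melamine candy tray, loose, 224 mm in diameter over its rim, flat floor 5 mm above the worktop out to 93 mm radius, sloping rim 20 mm high. Origin: centre of the underside.
- kettle: Electric kettle, steel and black, 156 mm in diameter, 195 mm high, handle to its +y. Origin: centre of the underside. Leave alone.
- teacup: Glass teacup, 80 mm in diameter, 65 mm high. Origin: centre of the underside. Leave alone.
- spatula: Orange silicone spatula lying flat, 270 mm long along its x, under 30 mm high. Origin: underside, about mid-length. Leave alone.
- sugar_jar: Clear jar with wooden cap, 72 mm in diameter, 110 mm high. Origin: centre of the underside. Leave alone.
- sweet_bowl: Blue bowl of sweets, 124 mm in diameter, 45 mm high. Origin: centre of the underside. Leave alone.
Not all that is in view belongs to the job. Leave any yellow look-alike of the press alone.

How it is judged:
By the outcome, as a careful person would: the job done as asked, in the order asked, and still so for the second after the job is handed in, with the robot touching nothing.
It also fails if it takes over 53 s, if anything falls off the work surface, if the arm or the gripper's body presses on something with over 40 N, if the wrist force passes 120 N, or if a joint passes its speed limit or range.

ROBOT

A 6-joint arm with a two-finger parallel gripper is mounted at the origin on the work surface. World frame = base frame: x ahead of the robot, y to its left, z up, the work surface at z = 0. Lengths are in m, angles in rad, forces in N, time in s.
With the tool pointing down it reaches from about 0.35 to 0.875 m from the base axis. Payload 15.5 kg.
Tool frame: the origin (TCP) lies midway between the tips of the shut fingers; the grasp point (between the pads) lies 19 mm behind it (ctrl.tcp_to_grasp is the distance from the TCP to the grasp point, in m); z points along the fingers, y is the line along which they close (so a half turn about z gives the same grasp; the last joint's range is limited). The gripper opens to 85 mm and grips with 20 to 120 N. Pads are 22 mm wide; open, the fingers measure 114 mm over their backs; the gripper's body (76 mm by 85 mm) begins 54 mm behind the grasp point. The pads swing forward as they close: fully open they stand 13 mm farther back than shut.
Start: joints at [-1.325, 0.494, 1.345, -0, 1.302, -0.096], TCP at [0.209, -0.589, 0.231] pointing down, gripper open.
Joint ranges: [-2.91, 2.91], [-0.82, 2.16], [0.22, 2.67], [-1.22, 4.37], [0.12, 2.79], [-3.08, 3.08]. Speed limits (rad/s): [1.89, 1.89, 2.57, 3.01, 3.01, 3.01].

INTERFACE

Orientations are given as a unit quaternion [w, x, y, z].
In Python, from cell import ctrl gives the robot as it stands. The module is installed in compiled form; this text tells all that it offers.
- The arm moves only by the shell command python3 -m creep 'ROWS' [FORCE]. ROWS is JSON, a list of rows, each an object of numbers: "rx", "ry", "rz": the turn, a rotation vector about the tool's x, y, z as a fraction of full scale; "x", "y", "z": the shift along the tool's x, y, z as a fraction of full scale; "claw": the opening, from -1 (shut) to 1 (fully open). A call has 1 to 5 rows; each row is the pose to reach, as a shift and turn from the pose commanded when the call began, along the tool's axes at that moment; what a row does not reach only later rows make up. Full scale, the value 1, is 100 cm for a shift and 90 degrees for a turn. A row lasts 1/12 s, in which the tool goes at most 41.7 mm and 7.16 degrees, less where a joint would pass 70% of its speed; a pose out of reach is approached as far as the arm can. A call with a number of a shift or a turn outside -1 to 1 is refused whole. A call with a gripper value outside its range is refused whole. The fingers move at their own pace and stop on an object; FORCE is the grip in N (left out, the last holds). Time passes only in rows, so rows that repeat a pose let the fingers close. It gives the time, the measured TCP pose, the force, the opening and the grip force at its end, in the units of the state.
- ctrl.get_obs(): the state, without advancing time (a new reading comes with each control period).
- ctrl.snapshot(name): name is "scene" or "top" or "wrist"; returns (picture, depth): 480x640x3 uint8, red, green, blue; 480x640 float32, m along the optical axis (not along the pixel's ray), 0 where there is no reading.
- ctrl.camera_model(name): a dict with "K" (3x3 intrinsics, pixels), "k1" (the pictures are not rectified: a ray, as slopes to the right and down, at radius r is drawn at 1 + k1 r^2 times it, then the intrinsics apply), "R" (3x3) and "t" (3): a world point X has camera coordinates R X + t; the wrist camera has in their place "mount" (4x4, takes a point from camera to tool coordinates, whose origin is the TCP and whose axes are the flange's). Camera axes: x right, y down, z forward; pixel columns grow to the right and rows downward; lengths in m; the calibration is good to about 2 mm. A picture is of the moment at which its call begins: read the wrist's pose just before it. camera_model takes no time and is no camera call.
- ctrl.finish_job(): hands the job in; it is judged then, once.
The state is a dict: "time_s": time; "joints": joint angles; "joint_vel": joint speeds; "joint_torque": joint torques, N m; "tool_pos": TCP position; "tcp_rot": TCP orientation; "contact_force": force on the tool from outside, world axes, zero at the start; "torque": the same for the moment, N m; "gripper_width": finger opening in m; "gripper_force": force on a finger pad.
Only numpy, scipy, OpenCV 4.12 (cv2) and the standard library are available. Lean on these libraries where they do the work, as an engineer would, in place of code of your own. Each camera call takes 0.05 s, during which the arm holds its last target. There are 200 camera calls.

## Working session

There is one attempt and no reset: what is moved stays moved. The work goes in short steps, Python scripts to look and compute and a shell command to move; the robot and the scene stay as the last step left them, time stands still between calls to the robot, and variables do not carry over. Pictures are saved under pics/ and viewed, at most 10 in all, crops included, and the job is handed in when it is done.

```bash
mkdir -p pics; cat > h.py <<'E'
import numpy as np, cv2
from cell import ctrl
from scipy.spatial.transform import Rotation as Ro
def rot(q): return Ro.from_quat([q[1],q[2],q[3],q[0]]).as_matrix()
def snap(cam,fn):
    o=ctrl.get_obs(); im,d=ctrl.snapshot(cam); m=ctrl.camera_model(cam)
    if 'mount' in m:
        M=np.array(m['mount']); T=np.eye(4); T[:3,:3]=rot(o['tcp_rot']); T[:3,3]=o['tool_pos']
        C=T@M; R=C[:3,:3].T; t=-R@C[:3,3]
    else: R=np.array(m['R']); t=np.array(m['t'])
    np.savez('pics/'+fn+'.npz',im=im,d=d,K=m['K'],k1=m['k1'],R=R,t=t)
    cv2.imwrite('pics/'+fn+'.png',im[:,:,::-1])
    return load(fn)
def load(fn): return dict(np.load('pics/'+fn+'.npz'))
def ray(s,uv):
    K=s['K']; uv=np.atleast_2d(uv).astype(float); k1=float(s['k1'])
    p=np.c_[(uv[:,0]-K[0,2])/K[0,0],(uv[:,1]-K[1,2])/K[1,1]]; q=p.copy()
    for _ in range(30): q=p/(1+k1*(q**2).sum(1,keepdims=True))
    return np.c_[q,np.ones(len(q))]
def at_z(s,uv,z):   # intersect pixel ray with plane z
    c=-s['R'].T@s['t']; d=ray(s,uv)@s['R']; return c+d*((z-c[2])/d[:,2])[:,None]
def at_d(s,uv):
    uv=np.atleast_2d(uv).astype(int); r=ray(s,uv)*s['d'][uv[:,1],uv[:,0]][:,None]
    return (r-s['t'])@s['R']
def tri(s1,u1,s2,u2):
    c1=-s1['R'].T@s1['t'];c2=-s2['R'].T@s2['t'];a=(ray(s1,u1)@s1['R'])[0];b=(ray(s2,u2)@s2['R'])[0]
    x=np.linalg.lstsq(np.c_[a,-b],c2-c1,rcond=None)[0]; p,q=c1+a*x[0],c2+b*x[1]
    return (p+q)/2,np.linalg.norm(p-q)
E
python3 - <<'E'
from h import *
print(ctrl.get_obs(), ctrl.tcp_to_grasp)
for c in('scene','top'):
    s=snap(c,c+'0'); print(c,-s['R'].T@s['t'],s['R'].round(2).tolist(),s['k1'])
a=cv2.imread('pics/scene0.png')
E
```

```text
{'time_s': 0.0, 'joints': array([-1.32446643e+00,  4.94156585e-01,  1.34613647e+00, -1.20976654e-05,
        1.30249572e+00, -9.54595176e-02]), 'joint_vel': array([ 2.18975884e-03,  1.64323812e-03,  5.46371357e-04, -5.37041518e-04,
        2.29668483e-03, -8.72832120e-05]), 'joint_torque': array([-2.32292572e-03, -8.82156372e+01, -3.83861804e+01, -2.07469511e-04,
        1.00399859e-02, -3.32960121e-05]), 'tool_pos': array([ 0.20941816, -0.58848775,  0.23071498]), 'tcp_rot': array([-5.95917341e-04,  9.85432554e-01,  1.70065643e-01, -5.08866931e-05]), 'contact_force': array([ 0.21208974, -0.16450466, -0.65891475]), 'torque': array([ 0.01780477,  0.03055863, -0.02625671]), 'gripper_force': 0.0, 'gripper_width': 0.08547206930847992} 0.0187
scene [ 1.15611606 -0.40571056  1.2117539 ] [[0.56, 0.83, -0.02], [0.68, -0.48, -0.55], [-0.46, 0.3, -0.83]] -0.14358308068149928
top [ 0.36830823 -0.00970973  1.64311173] [[0.02, -1.0, 0.01], [-0.99, -0.02, -0.11], [0.11, -0.0, -0.99]] -0.199207461371001
```

View pics/scene0.png

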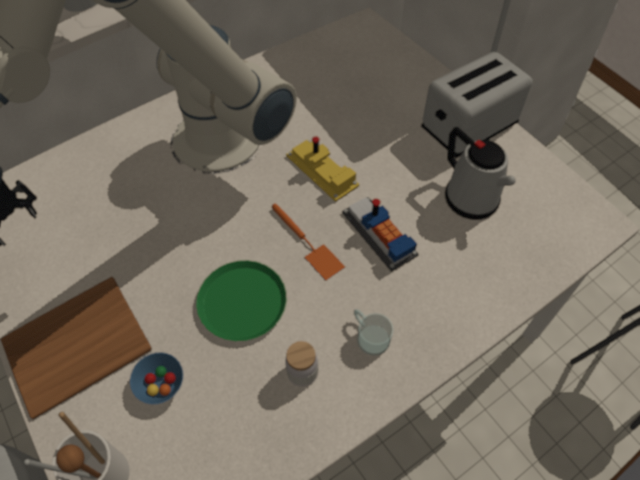

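View pics/top0.png

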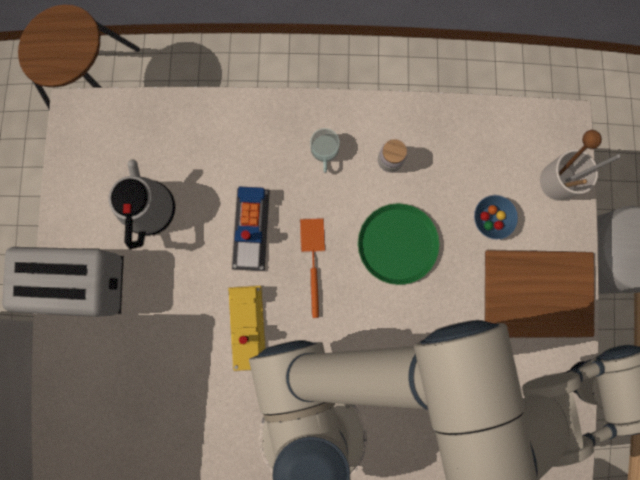

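The scene view shows the blue press at about (380,232), its red cap at (376,203), the tray at (241,301), and the yellow look-alike at (323,168). In the top view the press is at (250,228), the cap at (245,236) and the tray at (399,243). Next I segment these and measure them.

```bash
python3 - <<'E'
from h import *
S,T=load('scene0'),load('top0')
def cen(s,f,box):
    im=s['im'].astype(int); m=f(im[...,0],im[...,1],im[...,2]); k=np.zeros_like(m); x0,y0,x1,y1=box; k[y0:y1,x0:x1]=1; m=m&k
    m=m.astype(np.uint8); v,u=np.nonzero(m); return np.c_[u,v].mean(0),len(u),m
red=lambda r,g,b:(r>120)&(g<60)&(b<60)
grn=lambda r,g,b:(g>r+30)&(g>b+20)
blue=lambda r,g,b:(b>r+30)&(b>g+15)
amb=lambda r,g,b:(r>g+60)&(g>b+10)&(r>140)
for n,f,bs,bt in(('cap',red,(360,190,390,215),(230,225,262,250)),('amber',amb,(360,205,410,250),(230,195,265,232)),('tray',grn,(180,240,300,360),(345,190,450,300)),('blue',blue,(340,190,420,270),(225,180,270,270))):
    a,na,_=cen(S,f,bs); b,nb,m=cen(T,f,bt); p,e=tri(S,a,T,b)
    print(n,a.round(1),na,b.round(1),nb,p.round(4),e.round(4),'depth',at_d(T,b).round(3),at_d(S,a).round(3))
    if n=='blue': 
        c=cv2.minAreaRect(np.argwhere(m)[:,::-1].astype(np.float32)); bp=cv2.boxPoints(c); print(bp, at_z(T,bp,.062).round(3).tolist())
    if n=='amber':
        c=cv2.minAreaRect(np.argwhere(m)[:,::-1].astype(np.float32)); bp=cv2.boxPoints(c); print(at_z(T,bp,.062).round(3).tolist())
for n,uv in(('kettle',(148,207)),('cup',(325,145)),('jar',(393,152)),('bowl',(496,217)),('spat',(313,235)),('yel',(246,328))): print(n,at_d(T,uv).round(3))
E
```

```text
cap [376.3 201.2] 16 [244.8 234.2] 39 [0.535  0.1822 0.1157] 0.0007 depth [[0.535 0.184 0.116]] [[0.53  0.186 0.109]]
amber [388.5 229.5] 95 [248.8 213.4] 298 [0.5955 0.1796 0.0653] 0.0004 depth [[0.597 0.182 0.064]] [[0.59  0.183 0.058]]
[[0.569, 0.202, 0.062], [0.624, 0.199, 0.062], [0.621, 0.157, 0.062], [0.567, 0.16, 0.062]]
tray [239.9 301. ] 5328 [399.  243.6] 4978 [ 0.5295 -0.2232  0.0136] 0.0005 depth [[ 0.532 -0.224  0.003]] [[ 0.526 -0.224  0.009]]
blue [391.6 234.5] 584 [249.6 211.3] 603 [0.6044 0.1813 0.0515] 0.0044 depth [[0.603 0.181 0.056]] [[0.607 0.179 0.059]]
[[234.39848 240.82262]
 [238.11107 186.3712 ]
 [263.6062  188.10951]
 [259.89362 242.56093]] [[0.523, 0.216, 0.062], [0.668, 0.211, 0.062], [0.665, 0.143, 0.062], [0.52, 0.148, 0.062]]
kettle [[0.592 0.421 0.17 ]]
cup [[ 0.799 -0.017  0.009]]
jar [[ 0.758 -0.193  0.115]]
bowl [[ 0.609 -0.494  0.011]]
spat [[0.549 0.01  0.002]]
yel [[0.296 0.178 0.061]]
```

```bash
cat >> h.py <<'E'
def plan(pos,yaw):
    o=ctrl.get_obs(); R=rot(o['tcp_rot']); c,s=np.cos(yaw),np.sin(yaw)
    G=np.array([[c,s,0],[s,-c,0],[0,0,-1]])
    print('shift',(R.T@(np.array(pos)-o['tool_pos'])).round(4),'turn',(Ro.from_matrix(R.T@G).as_rotvec()/(np.pi/2)).round(4),'t',round(o['time_s'],2))
E
python3 -c "
from h import *
plan([.51,.18,.30],-.035); print(ctrl.camera_model('wrist'))"
```

```text
shift [ 0.5408 -0.6234 -0.0685] turn [-7.000e-04  1.000e-04  2.399e-01] t 0.1
{'K': array([[333.90982084,   0.        , 316.52706484],
       [  0.        , 333.90982084, 233.60542632],
       [  0.        ,   0.        ,   1.        ]]), 'k1': 0.018659294472963082, 'mount': array([[-8.80907781e-05, -9.53404248e-01, -3.01695761e-01,
         7.75117339e-02],
       [ 9.99999878e-01, -2.30328503e-04,  4.35887481e-04,
        -4.18169775e-04],
       [-4.85066109e-04, -3.01695686e-01,  9.53404152e-01,
        -1.42494798e-01],
       [ 0.00000000e+00,  0.00000000e+00,  0.00000000e+00,
         1.00000000e+00]])}
```

```bash

python3 -m creep '[{"x":0.136,"y":-0.155,"z":-0.017},{"x":0.136,"y":-0.155,"z":-0.017},{"x":0.136,"y":-0.155,"z":-0.017},{"x":0.136,"y":-0.155,"z":-0.017},{"x":0.136,"y":-0.155,"z":-0.017}]'
python3 -m creep '[{"x":0.136,"y":-0.155,"z":-0.017},{"x":0.136,"y":-0.155,"z":-0.017},{"x":0.136,"y":-0.155,"z":-0.017},{"x":0.136,"y":-0.155,"z":-0.017},{"x":0.136,"y":-0.155,"z":-0.017}]'
python3 -c "
from h import *
plan([.52,.18,.30],-.035)"
```

```text
shift [ 0.5502 -0.62   -0.0685] turn [-7.000e-04  1.000e-04  2.399e-01] t 0.1$[0]: bad value
$[0]: bad value
```

```bash

python3 -m creep '[{"rx":0,"ry":0,"rz":0,"x":0.136,"y":-0.155,"z":-0.017,"claw":1},{"rx":0,"ry":0,"rz":0,"x":0.136,"y":-0.155,"z":-0.017,"claw":1},{"rx":0,"ry":0,"rz":0,"x":0.136,"y":-0.155,"z":-0.017,"claw":1},{"rx":0,"ry":0,"rz":0,"x":0.136,"y":-0.155,"z":-0.017,"claw":1},{"rx":0,"ry":0,"rz":0,"x":0.136,"y":-0.155,"z":-0.017,"claw":1}]'
python3 -c "
from h import *
plan([.52,.18,.30],-.035)"
```

```text
time_s: 0.52
tool_pos: [0.2858, -0.3951, 0.2481]
tcp_rot: [-0.0, 0.985, 0.17, -0.0]
contact_force: [1.2, -0.1, 0.2]
gripper_width: 0.0852
gripper_force: 0.0
shift [ 0.4132 -0.4635 -0.0516] turn [-4.000e-04  1.000e-04  2.396e-01] t 0.52
```

```bash

python3 -m creep '[{"rx":0,"ry":0,"rz":0,"x":0.138,"y":-0.155,"z":-0.017,"claw":1},{"rx":0,"ry":0,"rz":0,"x":0.138,"y":-0.155,"z":-0.017,"claw":1},{"rx":0,"ry":0,"rz":0,"x":0.138,"y":-0.155,"z":-0.017,"claw":1},{"rx":0,"ry":0,"rz":0,"x":0.138,"y":-0.155,"z":-0.017,"claw":1},{"rx":0,"ry":0,"rz":0,"x":0.138,"y":-0.155,"z":-0.017,"claw":1}]'
python3 -m creep '[{"rx":0,"ry":0,"rz":0.24,"x":0.138,"y":-0.155,"z":-0.017,"claw":1},{"rx":0,"ry":0,"rz":0.24,"x":0.138,"y":-0.155,"z":-0.017,"claw":1},{"rx":0,"ry":0,"rz":0.24,"x":0.138,"y":-0.155,"z":-0.017,"claw":1},{"rx":0,"ry":0,"rz":0.24,"x":0.138,"y":-0.155,"z":-0.017,"claw":1},{"rx":0,"ry":0,"rz":0.24,"x":0.138,"y":-0.155,"z":-0.017,"claw":1}]'
python3 -c "
from h import *
plan([.52,.18,.30],-.035)"
```

```text
time_s: 0.93
tool_pos: [0.3638, -0.203, 0.2654]
tcp_rot: [-0.0, 0.985, 0.17, 0.0]
contact_force: [1.5, 0.5, -0.5]
gripper_width: 0.0853
gripper_force: 0.0
time_s: 1.35
tool_pos: [0.4312, -0.0381, 0.28]
tcp_rot: [0.0, 1.0, -0.021, -0.0]
contact_force: [1.5, 0.4, 1.2]
gripper_width: 0.0855
gripper_force: 0.0
shift [ 0.0796 -0.2216 -0.02  ] turn [ 0.0001  0.0001 -0.0043] t 1.35
```

```bash

python3 -m creep '[{"rx":0,"ry":0,"rz":0,"x":0.07,"y":-0.205,"z":-0.018,"claw":1},{"rx":0,"ry":0,"rz":0,"x":0.07,"y":-0.205,"z":-0.018,"claw":1},{"rx":0,"ry":0,"rz":0,"x":0.07,"y":-0.205,"z":-0.018,"claw":1},{"rx":0,"ry":0,"rz":0,"x":0.07,"y":-0.205,"z":-0.018,"claw":1},{"rx":0,"ry":0,"rz":0,"x":0.07,"y":-0.205,"z":-0.018,"claw":1}]'
python3 -m creep '[{"rx":0,"ry":0,"rz":0,"x":0,"y":0,"z":0,"claw":1},{"rx":0,"ry":0,"rz":0,"x":0,"y":0,"z":0,"claw":1}]'
python3 -c "
from h import *
snap('wrist','w1')
plan([.59,.18,.30],-.035)"
```

```text
time_s: 1.77
tool_pos: [0.5052, 0.1567, 0.2972]
tcp_rot: [0.0, 1.0, -0.017, -0.0]
contact_force: [0.9, -1.1, -1.2]
gripper_width: 0.085
gripper_force: 0.0
time_s: 1.93
tool_pos: [0.5052, 0.1562, 0.2967]
tcp_rot: [0.0, 1.0, -0.016, -0.0]
contact_force: [0.2, -0.4, -0.3]
gripper_width: 0.0856
gripper_force: 0.0
shift [ 0.0843 -0.028  -0.0034] turn [0.0003 0.0006 0.001 ] t 1.98
```

View pics/w1.png

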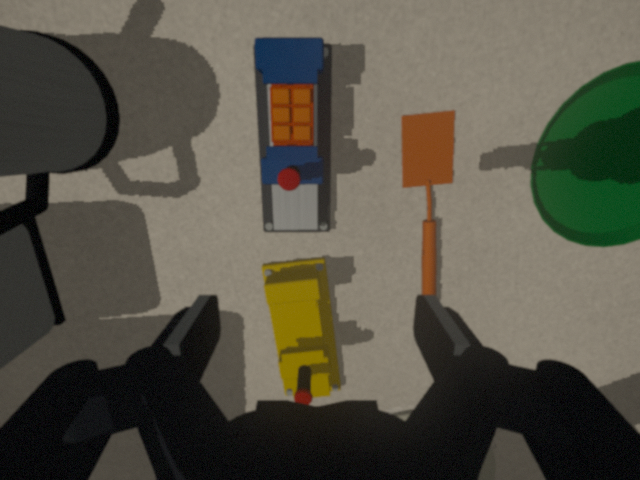

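The wrist view shows the red cap at (289,179), the slab squares centred near (292,114) and the fixed jaw's blue top spanning (255,38)-(323,83). I'll move toward the post for a second view and triangulate.

```bash

python3 -m creep '[{"rx":0,"ry":0,"rz":0,"x":0.04,"y":-0.028,"z":0.06,"claw":1},{"rx":0,"ry":0,"rz":0,"x":0.04,"y":-0.028,"z":0.06,"claw":1},{"rx":0,"ry":0,"rz":0,"x":0.04,"y":-0.028,"z":0.06,"claw":1},{"rx":0,"ry":0,"rz":0,"x":0.04,"y":-0.028,"z":0.06,"claw":1}]'
cat > m.py <<'E'
from h import *
red=lambda r,g,b:(r>90)&(g<.35*r)&(b<.35*r)
org=lambda r,g,b:(r>140)&(g>.35*r)&(g<.75*r)&(b<.35*r)
blue=lambda r,g,b:(b>r+30)&(b>g+15)
def blob(s,f,box):
    im=s['im'].astype(int); m=f(im[...,0],im[...,1],im[...,2]); k=np.zeros_like(m); x0,y0,x1,y1=box; k[y0:y1,x0:x1]=1
    n,l,st,c=cv2.connectedComponentsWithStats((m&k).astype(np.uint8)); i=st[1:,4].argmax()+1
    r=cv2.minAreaRect(np.argwhere(l==i)[:,::-1].astype(np.float32)); return c[i],cv2.boxPoints(r),st[i,4]
E
python3 - <<'E'
from m import *
a=load('w1'); b=snap('wrist','w2'); print(ctrl.get_obs()['tool_pos'])
# project rough points into w2 to box
def proj(s,X):
    c=s['R']@np.array(X)+s['t']; q=c[:2]/c[2]; q*=1+s['k1']*(q@q); return s['K'][:2,:2]@q+s['K'][:2,2]
for n,f,X in(('cap',red,[.535,.182,.113]),('slab',org,[.596,.18,.064]),('fixed',blue,[.65,.18,.062])):
    r=[]
    for s in(a,b):
        u=proj(s,X); h=40 if n=='cap' else 70; x0,y0=np.clip(u-h,0,None).astype(int); r.append(blob(s,f,(x0,y0,int(u[0]+h),int(u[1]+(h if n!='fixed' else 25)))))
    p,e=tri(a,r[0][0],b,r[1][0]); print(n,r[0][0].round(1),r[1][0].round(1),r[0][2],r[1][2],p.round(4),e.round(4))
    z={'cap':.113,'slab':.064,'fixed':.062}[n]
    for s,q in((a,r[0]),(b,r[1])): print(at_z(s,q[1],z)[:,:2].round(4).tolist())
E
```

```text
time_s: 2.32
tool_pos: [0.5453, 0.1797, 0.2356]
tcp_rot: [0.001, 1.0, -0.018, -0.002]
contact_force: [-0.4, -1.1, 0.1]
gripper_width: 0.0852
gripper_force: 0.0
[0.54552456 0.17967226 0.23700004]
cap [288.3 178.7] [312.6 235.6] 325 387 [0.5356 0.1835 0.1092] 0.0003
[[0.5368, 0.1965], [0.5493, 0.1826], [0.5355, 0.1697], [0.5227, 0.1836]]
[[0.5463, 0.1919], [0.5456, 0.1738], [0.5272, 0.1743], [0.5279, 0.1928]]
slab [277.2  94.8] [300.7 136.4] 72 245 [0.6152 0.1916 0.0791] 0.0015
[[0.6199, 0.1979], [0.6196, 0.1876], [0.61, 0.1882], [0.6103, 0.1986]]
[[0.6209, 0.1991], [0.6204, 0.1839], [0.6092, 0.1844], [0.6097, 0.1998]]
fixed [288.6  59.6] [311.6  94. ] 2770 3462 [0.6509 0.1807 0.0507] 0.0006
[[0.668, 0.2126], [0.666, 0.146], [0.6271, 0.147], [0.6292, 0.2161]]
[[0.6317, 0.2165], [0.6687, 0.2136], [0.6663, 0.1468], [0.6292, 0.147]]
```

View pics/w2.png

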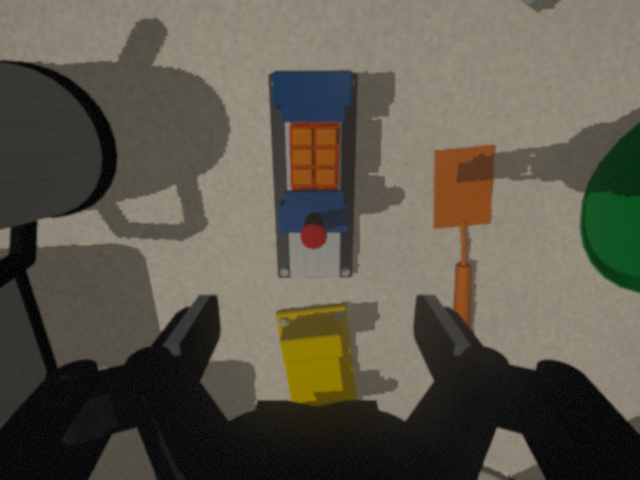

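Second view: cap at (313,236), squares at (290–339,122–190), lip edge at row about 119. The press yaw is about -0.033, with the cap at (0.536, 0.183) and the fixed lip edge near x = 0.630. These agree with the sizes given, so I'll descend on the post and grip it.

```bash

python3 -m creep '[{"rx":0,"ry":0,"rz":0,"x":-0.0095,"y":-0.003,"z":0.04,"claw":1},{"rx":0,"ry":0,"rz":0,"x":-0.0095,"y":-0.003,"z":0.08,"claw":1},{"rx":0,"ry":0,"rz":0,"x":-0.0095,"y":-0.003,"z":0.12,"claw":1},{"rx":0,"ry":0,"rz":0,"x":-0.0095,"y":-0.003,"z":0.15,"claw":1},{"rx":0,"ry":0,"rz":0,"x":-0.0095,"y":-0.003,"z":0.165,"claw":1}]'
python3 -m creep '[{"rx":0,"ry":0,"rz":0,"x":0,"y":0,"z":0,"claw":1},{"rx":0,"ry":0,"rz":0,"x":0,"y":0,"z":0,"claw":1}]'
python3 - <<'E'
from m import *
b=load('w2'); print('squares',at_z(b,[[290,122],[339,121],[340,190],[291,189]],.064).round(4).tolist())
print('lip',at_z(b,[[275,119],[352,120]],.062).round(4).tolist())
plan([.536,.183,.070],-.033)
E
```

```text
time_s: 2.78
tool_pos: [0.5351, 0.1829, 0.0704]
tcp_rot: [0.0, 1.0, -0.018, -0.001]
contact_force: [-0.7, -1.0, 0.4]
gripper_width: 0.0854
gripper_force: 0.0
time_s: 2.95
tool_pos: [0.5368, 0.1836, 0.0733]
tcp_rot: [-0.0, 1.0, -0.018, 0.0]
contact_force: [0.5, 0.0, -0.1]
gripper_width: 0.0852
gripper_force: 0.0
squares [[0.6277, 0.2005, 0.064], [0.627, 0.1569, 0.064], [0.5652, 0.1569, 0.064], [0.5679, 0.2032, 0.064]]
lip [[0.6308, 0.2139, 0.062], [0.6274, 0.1452, 0.062]]
shift [-0.0008  0.0006  0.0033] turn [-0.     -0.0003 -0.0019] t 2.95
```

```bash

python3 -m creep '[{"rx":0,"ry":0,"rz":0,"x":0,"y":0,"z":0.002,"claw":-0.65},{"rx":0,"ry":0,"rz":0,"x":0,"y":0,"z":0.002,"claw":-0.65},{"rx":0,"ry":0,"rz":0,"x":0,"y":0,"z":0.002,"claw":-0.65},{"rx":0,"ry":0,"rz":0,"x":0,"y":0,"z":0.002,"claw":-0.65},{"rx":0,"ry":0,"rz":0,"x":0,"y":0,"z":0.002,"claw":-0.65}]' 40
python3 -m creep '[{"rx":0,"ry":0,"rz":0,"x":0,"y":0,"z":0,"claw":-0.8},{"rx":0,"ry":0,"rz":0,"x":0,"y":0,"z":0,"claw":-0.8},{"rx":0,"ry":0,"rz":0,"x":0,"y":0,"z":0,"claw":-0.8},{"rx":0,"ry":0,"rz":0,"x":0,"y":0,"z":0,"claw":-0.8}]' 40
```

```text
time_s: 3.37
tool_pos: [0.537, 0.1844, 0.0708]
tcp_rot: [-0.0, 1.0, -0.018, 0.001]
contact_force: [0.6, -2.4, 0.8]
gripper_width: 0.0259
gripper_force: 2.4
time_s: 3.7
tool_pos: [0.5369, 0.183, 0.0708]
tcp_rot: [0.001, 1.0, -0.017, 0.0]
contact_force: [-1.2, -15.2, 12.1]
gripper_width: 0.0202
gripper_force: 38.6
```

```bash

python3 -m creep '[{"rx":0,"ry":0,"rz":0,"x":-0.008,"y":0.001,"z":0,"claw":-0.8},{"rx":0,"ry":0,"rz":0,"x":-0.018,"y":0.001,"z":0,"claw":-0.8},{"rx":0,"ry":0,"rz":0,"x":-0.028,"y":0.001,"z":0,"claw":-0.8},{"rx":0,"ry":0,"rz":0,"x":-0.038,"y":0.001,"z":0,"claw":-0.8},{"rx":0,"ry":0,"rz":0,"x":-0.045,"y":0.001,"z":0,"claw":-0.8}]'
python3 -m creep '[{"rx":0,"ry":0,"rz":0,"x":-0.005,"y":0,"z":0,"claw":-0.8},{"rx":0,"ry":0,"rz":0,"x":-0.009,"y":0,"z":0,"claw":-0.8},{"rx":0,"ry":0,"rz":0,"x":-0.012,"y":0,"z":0,"claw":-0.8}]'
```

```text
time_s: 4.12
tool_pos: [0.4922, 0.1842, 0.0709]
tcp_rot: [0.0, 1.0, -0.017, 0.001]
contact_force: [5.1, -12.0, 6.3]
gripper_width: 0.0201
gripper_force: 39.5
time_s: 4.37
tool_pos: [0.4805, 0.1846, 0.0709]
tcp_rot: [0.0, 1.0, -0.017, 0.001]
contact_force: [5.2, -13.5, 7.1]
gripper_width: 0.0202
gripper_force: 39.5
```

```bash

python3 -m creep '[{"rx":0,"ry":0,"rz":0,"x":-0.002,"y":0.001,"z":0,"claw":-0.8},{"rx":0,"ry":0,"rz":0,"x":-0.004,"y":0.001,"z":0,"claw":-0.8},{"rx":0,"ry":0,"rz":0,"x":-0.005,"y":0.001,"z":0,"claw":-0.8},{"rx":0,"ry":0,"rz":0,"x":-0.005,"y":0.001,"z":0,"claw":-0.8}]'
python3 -m creep '[{"rx":0,"ry":0,"rz":0,"x":-0.003,"y":0,"z":0,"claw":-0.8},{"rx":0,"ry":0,"rz":0,"x":-0.004,"y":0,"z":0,"claw":-0.8},{"rx":0,"ry":0,"rz":0,"x":-0.004,"y":0,"z":0,"claw":-0.8}]'
```

```text
time_s: 4.7
tool_pos: [0.478, 0.1846, 0.0711]
tcp_rot: [-0.0, 1.0, -0.017, 0.003]
contact_force: [15.0, -6.7, -2.2]
gripper_width: 0.0201
gripper_force: 40.6
time_s: 4.95
tool_pos: [0.4778, 0.1847, 0.0714]
tcp_rot: [-0.001, 1.0, -0.017, 0.007]
contact_force: [35.6, -13.7, -18.4]
gripper_width: 0.0202
gripper_force: 42.3
```

```bash

python3 -m creep '[{"rx":0,"ry":0,"rz":0,"x":0.008,"y":0.001,"z":0,"claw":-0.8},{"rx":0,"ry":0,"rz":0,"x":0.008,"y":0.001,"z":0,"claw":1},{"rx":0,"ry":0,"rz":0,"x":0.008,"y":0.001,"z":0,"claw":1},{"rx":0,"ry":0,"rz":0,"x":0.008,"y":0.001,"z":0,"claw":1},{"rx":0,"ry":0,"rz":0,"x":0.008,"y":0.001,"z":0,"claw":1}]'
python3 -m creep '[{"rx":0,"ry":0,"rz":0,"x":0,"y":0,"z":0,"claw":1},{"rx":0,"ry":0,"rz":0,"x":0,"y":0,"z":-0.03,"claw":1},{"rx":0,"ry":0,"rz":0,"x":0,"y":0,"z":-0.07,"claw":1},{"rx":0,"ry":0,"rz":0,"x":0,"y":0,"z":-0.1,"claw":1},{"rx":0,"ry":0,"rz":0,"x":0,"y":0,"z":-0.11,"claw":1}]'
python3 -c "
from h import *
plan([.560,.180,.18],-.033)"
```

```text
time_s: 5.37
tool_pos: [0.4782, 0.1833, 0.0701]
tcp_rot: [0.0, 1.0, -0.017, -0.0]
contact_force: [0.1, -0.2, -0.3]
gripper_width: 0.0679
gripper_force: 0.0
time_s: 5.78
tool_pos: [0.48, 0.1838, 0.1842]
tcp_rot: [-0.001, 1.0, -0.018, 0.003]
contact_force: [1.3, 0.2, 1.1]
gripper_width: 0.0854
gripper_force: 0.0
shift [0.0801 0.001  0.0046] turn [-0.0009 -0.0032 -0.0013] t 5.78
```

```bash

python3 -m creep '[{"rx":0,"ry":0,"rz":0,"x":0.04,"y":0.001,"z":0,"claw":1},{"rx":0,"ry":0,"rz":0,"x":0.08,"y":0.001,"z":0,"claw":1},{"rx":0,"ry":0,"rz":0,"x":0.08,"y":0.001,"z":0,"claw":1},{"rx":0,"ry":0,"rz":0,"x":0.08,"y":0.001,"z":0,"claw":1}]'
python3 -c "
from h import *
snap('wrist','w3'); snap('top','t3')"
```

```text
time_s: 6.12
tool_pos: [0.5597, 0.1792, 0.1795]
tcp_rot: [0.0, 1.0, -0.018, 0.0]
contact_force: [-0.5, -0.1, -0.6]
gripper_width: 0.0857
gripper_force: 0.0
```

View pics/w3.png

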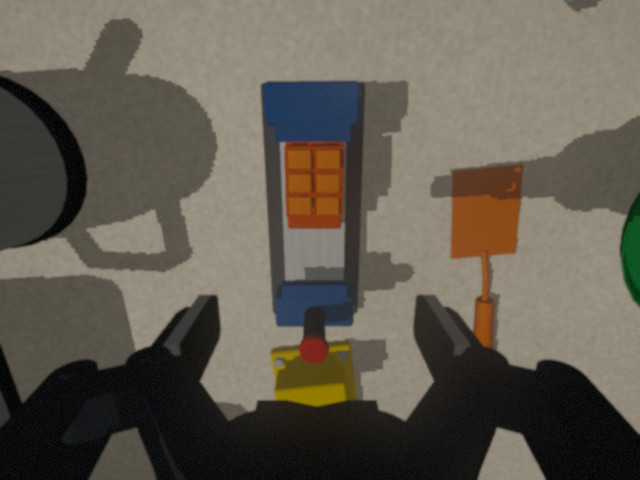

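The jaw is open, with its lip at row 283 and the cap at (314,349). The slab is free at that end: squares at (286–342,143–216), near ledge end at row 228. Next I locate the slab from these.

```bash
python3 - <<'E'
from m import *
b=load('w3')
print('ledge end',at_z(b,[[289,228],[340,228]],.048).round(4).tolist())
print('raised near',at_z(b,[[288,217],[342,216]],.061).round(4).tolist(),'far',at_z(b,[[286,143],[343,143]],.064).round(4).tolist())
print('lip mov',at_z(b,[[278,283],[353,283]],.062).round(4).tolist(),'lip fix',at_z(b,[[268,140],[358,140]],.062).round(4).tolist())
print('depth',at_d(b,[[314,180],[314,260],[300,120]]).round(4).tolist())
plan([.599,.180,.036],-.033)
E
```

```text
ledge end [[0.5563, 0.2033, 0.048], [0.5548, 0.1597, 0.048]]
raised near [[0.5694, 0.2023, 0.061], [0.5687, 0.1588, 0.061]] far [[0.6271, 0.2, 0.064], [0.6256, 0.1575, 0.064]]
lip mov [[0.5117, 0.2144, 0.062], [0.5094, 0.1502, 0.062]] lip fix [[0.6296, 0.2135, 0.062], [0.6272, 0.1461, 0.062]]
depth [[0.5982, 0.1802, 0.0597], [0.5186, 0.1835, 0.0293], [0.6429, 0.1888, 0.0615]]
shift [ 0.0417 -0.0021  0.1433] turn [ 0.0002  0.0012 -0.0014] t 6.22
```

```bash

python3 -m creep '[{"rx":0,"ry":0,"rz":0,"x":0.0405,"y":-0.002,"z":0,"claw":1},{"rx":0,"ry":0,"rz":0,"x":0.0405,"y":-0.002,"z":0.04,"claw":1},{"rx":0,"ry":0,"rz":0,"x":0.0405,"y":-0.002,"z":0.08,"claw":1},{"rx":0,"ry":0,"rz":0,"x":0.0405,"y":-0.002,"z":0.115,"claw":1},{"rx":0,"ry":0,"rz":0,"x":0.0405,"y":-0.002,"z":0.142,"claw":1}]'
python3 -m creep '[{"rx":0,"ry":0,"rz":0,"x":0,"y":0,"z":0,"claw":1},{"rx":0,"ry":0,"rz":0,"x":0,"y":0,"z":0,"claw":1}]'
python3 -c "
from h import *
plan([.598,.1805,.036],-.033)"
```

```text
time_s: 6.63
tool_pos: [0.5966, 0.18, 0.0354]
tcp_rot: [0.0, 1.0, -0.017, -0.002]
contact_force: [-0.5, -0.8, -0.5]
gripper_width: 0.0858
gripper_force: 0.0
time_s: 6.8
tool_pos: [0.5975, 0.1801, 0.0377]
tcp_rot: [0.0, 1.0, -0.017, -0.002]
contact_force: [-0.2, 0.6, 0.8]
gripper_width: 0.0853
gripper_force: 0.0
shift [ 0.0005 -0.0004  0.0017] turn [ 0.0004  0.002  -0.0011] t 6.8
```

```bash

python3 -m creep '[{"rx":0,"ry":0,"rz":0,"x":0,"y":0,"z":0.003,"claw":0.2},{"rx":0,"ry":0,"rz":0,"x":0,"y":0,"z":0.003,"claw":0.2},{"rx":0,"ry":0,"rz":0,"x":0,"y":0,"z":0.003,"claw":0.1},{"rx":0,"ry":0,"rz":0,"x":0,"y":0,"z":0.003,"claw":0},{"rx":0,"ry":0,"rz":0,"x":0,"y":0,"z":0.003,"claw":-0.1}]' 40
python3 -m creep '[{"rx":0,"ry":0,"rz":0,"x":0,"y":0,"z":0,"claw":-0.1},{"rx":0,"ry":0,"rz":0,"x":0,"y":0,"z":0,"claw":-0.1},{"rx":0,"ry":0,"rz":0,"x":0,"y":0,"z":0,"claw":-0.1}]' 40
```

```text
time_s: 7.22
tool_pos: [0.5998, 0.1803, 0.0369]
tcp_rot: [-0.0, 1.0, -0.018, 0.001]
contact_force: [-2.0, 0.7, 10.6]
gripper_width: 0.0453
gripper_force: 40.8
time_s: 7.47
tool_pos: [0.5998, 0.1803, 0.0369]
tcp_rot: [-0.0, 1.0, -0.018, 0.001]
contact_force: [-2.4, 0.2, 10.8]
gripper_width: 0.0454
gripper_force: 40.8
```

```bash

python3 -m creep '[{"rx":0,"ry":0,"rz":0,"x":0,"y":0,"z":-0.0025,"claw":-0.1},{"rx":0,"ry":0,"rz":0,"x":0,"y":0,"z":-0.0025,"claw":-0.1}]'
python3 -m creep '[{"rx":0,"ry":0,"rz":0,"x":-0.006,"y":0,"z":0,"claw":-0.1},{"rx":0,"ry":0,"rz":0,"x":-0.012,"y":0,"z":0,"claw":-0.1},{"rx":0,"ry":0,"rz":0,"x":-0.018,"y":0,"z":0,"claw":-0.1},{"rx":0,"ry":0,"rz":0,"x":-0.024,"y":0,"z":0,"claw":-0.1},{"rx":0,"ry":0,"rz":0,"x":-0.029,"y":0,"z":0,"claw":-0.1}]'
```

```text
time_s: 7.63
tool_pos: [0.5996, 0.1802, 0.0388]
tcp_rot: [-0.0, 1.0, -0.018, 0.001]
contact_force: [0.7, 0.6, -1.2]
gripper_width: 0.0452
gripper_force: 41.5
time_s: 8.05
tool_pos: [0.569, 0.1811, 0.0376]
tcp_rot: [0.0, 1.0, -0.018, -0.0]
contact_force: [0.3, -0.3, -1.0]
gripper_width: 0.0455
gripper_force: 41.5
```

```bash

python3 -m creep '[{"rx":0,"ry":0,"rz":0,"x":0,"y":0,"z":-0.006,"claw":-0.1},{"rx":0,"ry":0,"rz":0,"x":0,"y":0,"z":-0.02,"claw":-0.1},{"rx":0,"ry":0,"rz":0,"x":0,"y":0,"z":-0.045,"claw":-0.1},{"rx":0,"ry":0,"rz":0,"x":0,"y":0,"z":-0.075,"claw":-0.1},{"rx":0,"ry":0,"rz":0,"x":0,"y":0,"z":-0.11,"claw":-0.1}]'
python3 -m creep '[{"rx":0,"ry":0,"rz":0,"x":0,"y":0,"z":-0.02,"claw":-0.1},{"rx":0,"ry":0,"rz":0,"x":0,"y":0,"z":-0.02,"claw":-0.1}]'
python3 - <<'E'
from h import *
s=snap('top','t4'); snap('wrist','w4')
T=load('t3')['im'].astype(int); m=((T[...,1]>T[...,0]+30)&(T[...,1]>T[...,2]+20)).astype(np.uint8)
c=max(cv2.findContours(m,0,2)[0],key=cv2.contourArea); (u,v),r=cv2.minEnclosingCircle(c); p=at_z(s,[[u,v],[u+r,v]],.02); print(u,v,r,p.round(4).tolist())
e=at_z(s,c[:,0],.02)[:,:2]; print(cv2.minEnclosingCircle(e.astype(np.float32)))
S=load('scene0'); I=S['im'].astype(int); m=((I[...,1]>I[...,0]+30)&(I[...,1]>I[...,2]+20)).astype(np.uint8)
c=max(cv2.findContours(m,0,2)[0],key=cv2.contourArea); print(cv2.minEnclosingCircle(at_z(S,c[:,0],.02)[:,:2].astype(np.float32)))
plan([.53,-.2235,.15],-.033)
E
```

```text
time_s: 8.47
tool_pos: [0.5693, 0.1809, 0.1483]
tcp_rot: [0.0, 1.0, -0.018, -0.001]
contact_force: [0.5, -0.6, -0.9]
gripper_width: 0.0448
gripper_force: 41.5
time_s: 8.63
tool_pos: [0.5724, 0.1816, 0.1728]
tcp_rot: [-0.001, 1.0, -0.018, 0.004]
contact_force: [0.6, 1.0, -0.4]
gripper_width: 0.0452
gripper_force: 41.7
398.6061706542969 243.73745727539062 39.88861083984375 [[0.5286, -0.221, 0.02], [0.5309, -0.33, 0.02]]
((0.5285442471504211, -0.22148433327674866), 0.10827533900737762)
((0.5292367339134216, -0.22100211679935455), 0.10814759880304337)
shift [-0.0262  0.4059  0.0183] turn [-0.0003 -0.0011 -0.0014] t 8.73
```

View pics/w4.png

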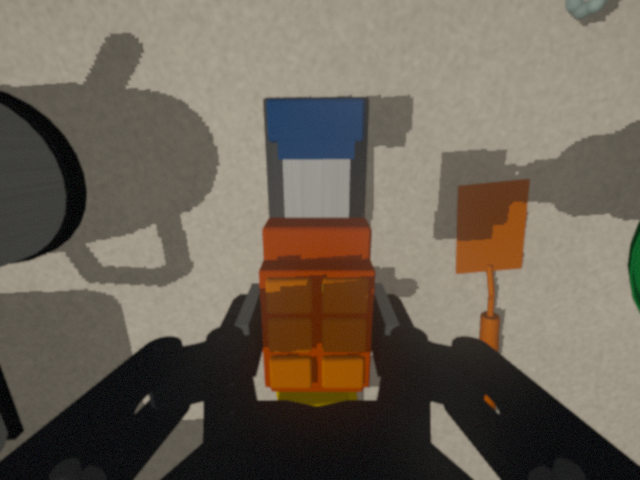

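The slab is held level in the pads at about (317,305), and the press bed is empty. The tray centre is (0.529, -0.2215), and both cameras agree. I carry it over.

```bash

python3 -m creep '[{"rx":0,"ry":0,"rz":0,"x":0,"y":0.015,"z":0,"claw":-0.1},{"rx":0,"ry":0,"rz":0,"x":-0.005,"y":0.045,"z":0,"claw":-0.1},{"rx":0,"ry":0,"rz":0,"x":-0.01,"y":0.08,"z":0,"claw":-0.1},{"rx":0,"ry":0,"rz":0,"x":-0.01,"y":0.115,"z":0,"claw":-0.1},{"rx":0,"ry":0,"rz":0,"x":-0.01,"y":0.15,"z":0,"claw":-0.1}]'
python3 -m creep '[{"rx":0,"ry":0,"rz":0,"x":0,"y":0.035,"z":0,"claw":-0.1},{"rx":0,"ry":0,"rz":0,"x":-0.005,"y":0.07,"z":0,"claw":-0.1},{"rx":0,"ry":0,"rz":0,"x":-0.01,"y":0.105,"z":0,"claw":-0.1},{"rx":0,"ry":0,"rz":0,"x":-0.014,"y":0.14,"z":0,"claw":-0.1},{"rx":0,"ry":0,"rz":0,"x":-0.014,"y":0.175,"z":0,"claw":-0.1}]'
python3 -m creep '[{"rx":0,"ry":0,"rz":0,"x":0,"y":0.03,"z":0,"claw":-0.1},{"rx":0,"ry":0,"rz":0,"x":0,"y":0.055,"z":0,"claw":-0.1},{"rx":0,"ry":0,"rz":0,"x":0,"y":0.07,"z":0,"claw":-0.1},{"rx":0,"ry":0,"rz":0,"x":0,"y":0.075,"z":0,"claw":-0.1},{"rx":0,"ry":0,"rz":0,"x":0,"y":0.075,"z":0,"claw":-0.1}]'
python3 -c "
from h import *
plan([.53,-.222,.016],-.033)"
```

```text
time_s: 9.15
tool_pos: [0.5533, 0.0298, 0.1663]
tcp_rot: [0.0, 1.0, -0.017, -0.001]
contact_force: [1.8, -0.1, -1.9]
gripper_width: 0.0452
gripper_force: 41.6
time_s: 9.57
tool_pos: [0.5325, -0.1446, 0.1663]
tcp_rot: [-0.0, 1.0, -0.018, -0.002]
contact_force: [1.8, 0.8, -2.4]
gripper_width: 0.0453
gripper_force: 41.6
time_s: 9.98
tool_pos: [0.5313, -0.2185, 0.1667]
tcp_rot: [-0.0, 1.0, -0.018, -0.001]
contact_force: [-0.4, -0.4, -0.8]
gripper_width: 0.045
gripper_force: 41.6
shift [-0.001   0.0037  0.1507] turn [-0.0005  0.0009 -0.0023] t 9.98
```

```bash

python3 -m creep '[{"rx":0,"ry":0,"rz":0,"x":-0.001,"y":0.003,"z":0.025,"claw":-0.1},{"rx":0,"ry":0,"rz":0,"x":-0.001,"y":0.003,"z":0.06,"claw":-0.1},{"rx":0,"ry":0,"rz":0,"x":-0.001,"y":0.003,"z":0.095,"claw":-0.1},{"rx":0,"ry":0,"rz":0,"x":-0.001,"y":0.003,"z":0.12,"claw":-0.1},{"rx":0,"ry":0,"rz":0,"x":-0.001,"y":0.003,"z":0.135,"claw":-0.1}]'
python3 -m creep '[{"rx":0,"ry":0,"rz":0,"x":0,"y":0,"z":0.003,"claw":-0.1},{"rx":0,"ry":0,"rz":0,"x":0,"y":0,"z":0.006,"claw":-0.1},{"rx":0,"ry":0,"rz":0,"x":0,"y":0,"z":0.008,"claw":-0.1},{"rx":0,"ry":0,"rz":0,"x":0,"y":0,"z":0.008,"claw":-0.1},{"rx":0,"ry":0,"rz":0,"x":0,"y":0,"z":0.008,"claw":-0.1}]'
python3 -c "
from h import *
plan([.53,-.222,.012],-.033)"
```

```text
time_s: 10.4
tool_pos: [0.5294, -0.2184, 0.0296]
tcp_rot: [-0.001, 1.0, -0.017, -0.002]
contact_force: [-0.5, 0.6, -1.1]
gripper_width: 0.0452
gripper_force: 41.6
time_s: 10.82
tool_pos: [0.5314, -0.2208, 0.0256]
tcp_rot: [0.0, 1.0, -0.017, 0.001]
contact_force: [-0.4, -0.3, -1.1]
gripper_width: 0.0449
gripper_force: 41.6
shift [-0.0014  0.0013  0.0136] turn [ 0.0004 -0.0008 -0.0013] t 10.82
```

```bash

python3 -m creep '[{"rx":0,"ry":0,"rz":0,"x":-0.001,"y":0.001,"z":0.003,"claw":-0.1},{"rx":0,"ry":0,"rz":0,"x":-0.001,"y":0.001,"z":0.006,"claw":-0.1},{"rx":0,"ry":0,"rz":0,"x":-0.001,"y":0.001,"z":0.008,"claw":-0.1},{"rx":0,"ry":0,"rz":0,"x":-0.001,"y":0.001,"z":0.009,"claw":-0.1},{"rx":0,"ry":0,"rz":0,"x":-0.001,"y":0.001,"z":0.009,"claw":-0.1}]'
python3 -m creep '[{"rx":0,"ry":0,"rz":0,"x":0,"y":0,"z":0.001,"claw":-0.1},{"rx":0,"ry":0,"rz":0,"x":0,"y":0,"z":0.002,"claw":-0.1},{"rx":0,"ry":0,"rz":0,"x":0,"y":0,"z":0.002,"claw":-0.1}]'
python3 -m creep '[{"rx":0,"ry":0,"rz":0,"x":0,"y":0,"z":0.001,"claw":-0.1},{"rx":0,"ry":0,"rz":0,"x":0,"y":0,"z":0.001,"claw":-0.1}]'
```

```text
time_s: 11.23
tool_pos: [0.5297, -0.2217, 0.0154]
tcp_rot: [-0.0, 1.0, -0.018, -0.0]
contact_force: [0.4, 0.2, -1.7]
gripper_width: 0.0449
gripper_force: 41.6
time_s: 11.48
tool_pos: [0.5298, -0.2217, 0.0135]
tcp_rot: [-0.0, 1.0, -0.018, -0.0]
contact_force: [-0.2, -0.6, -0.7]
gripper_width: 0.0451
gripper_force: 41.6
time_s: 11.65
tool_pos: [0.5299, -0.2217, 0.0125]
tcp_rot: [-0.0, 1.0, -0.018, -0.0]
contact_force: [-0.1, -0.1, -0.7]
gripper_width: 0.0449
gripper_force: 41.6
```

```bash

python3 -m creep '[{"rx":0,"ry":0,"rz":0,"x":0,"y":0,"z":0.001,"claw":-0.1},{"rx":0,"ry":0,"rz":0,"x":0,"y":0,"z":0.001,"claw":-0.1}]'
python3 -m creep '[{"rx":0,"ry":0,"rz":0,"x":0,"y":0,"z":0.001,"claw":-0.1},{"rx":0,"ry":0,"rz":0,"x":0,"y":0,"z":0.001,"claw":-0.1}]'
```

```text
time_s: 11.82
tool_pos: [0.5299, -0.2218, 0.0119]
tcp_rot: [0.0, 1.0, -0.018, 0.0]
contact_force: [-1.9, 0.6, 6.1]
gripper_width: 0.0455
gripper_force: 42.3
time_s: 11.98
tool_pos: [0.5299, -0.2218, 0.0119]
tcp_rot: [0.0, 1.0, -0.018, 0.0]
contact_force: [-7.4, 3.0, 25.0]
gripper_width: 0.0455
gripper_force: 44.7
```

Contact is at z = 0.0119, as predicted. I ease off the pressure, open and withdraw.

```bash

python3 -m creep '[{"rx":0,"ry":0,"rz":0,"x":0,"y":0,"z":-0.001,"claw":-0.1},{"rx":0,"ry":0,"rz":0,"x":0,"y":0,"z":-0.001,"claw":0.1},{"rx":0,"ry":0,"rz":0,"x":0,"y":0,"z":-0.001,"claw":0.15},{"rx":0,"ry":0,"rz":0,"x":0,"y":0,"z":-0.001,"claw":0.3},{"rx":0,"ry":0,"rz":0,"x":0,"y":0,"z":-0.001,"claw":0.6}]' 20
python3 -m creep '[{"rx":0,"ry":0,"rz":0,"x":0,"y":0,"z":0,"claw":0.6},{"rx":0,"ry":0,"rz":0,"x":0,"y":0,"z":-0.01,"claw":0.6},{"rx":0,"ry":0,"rz":0,"x":0,"y":0,"z":-0.04,"claw":0.6},{"rx":0,"ry":0,"rz":0,"x":0,"y":0,"z":-0.08,"claw":0.6},{"rx":0,"ry":0,"rz":0,"x":0,"y":0,"z":-0.12,"claw":0.6}]'
python3 -m creep '[{"rx":0,"ry":0,"rz":0,"x":-0.06,"y":0,"z":-0.06,"claw":0.6},{"rx":0,"ry":0,"rz":0,"x":-0.06,"y":0,"z":-0.06,"claw":0.6},{"rx":0,"ry":0,"rz":0,"x":-0.06,"y":0,"z":-0.06,"claw":0.6},{"rx":0,"ry":0,"rz":0,"x":-0.06,"y":0,"z":-0.06,"claw":0.6}]'
python3 - <<'E'
from h import *
a=snap('wrist','w5'); b=snap('top','t5'); snap('scene','s5')
w=[cv2.imread('pics/%s.png'%n) for n in('w5','s5')]; cv2.imwrite('pics/c5.png',cv2.resize(np.hstack(w),(800,300)))
c=cv2.imread('pics/t5.png')[170:300,220:450]; cv2.imwrite('pics/c6.png',cv2.resize(c,None,fx=3,fy=3))
E
```

```text
time_s: 12.4
tool_pos: [0.5299, -0.2217, 0.0115]
tcp_rot: [-0.0, 1.0, -0.018, -0.0]
contact_force: [0.2, -0.4, 0.2]
gripper_width: 0.0662
gripper_force: 0.0
time_s: 12.82
tool_pos: [0.5291, -0.2213, 0.1331]
tcp_rot: [-0.0, 1.0, -0.018, -0.001]
contact_force: [0.7, -0.7, 0.2]
gripper_width: 0.0683
gripper_force: 0.0
time_s: 13.15
tool_pos: [0.4696, -0.2199, 0.1941]
tcp_rot: [0.001, 1.0, -0.018, 0.002]
contact_force: [0.5, -1.0, -1.3]
gripper_width: 0.0681
gripper_force: 0.0
```

View pics/w5.png

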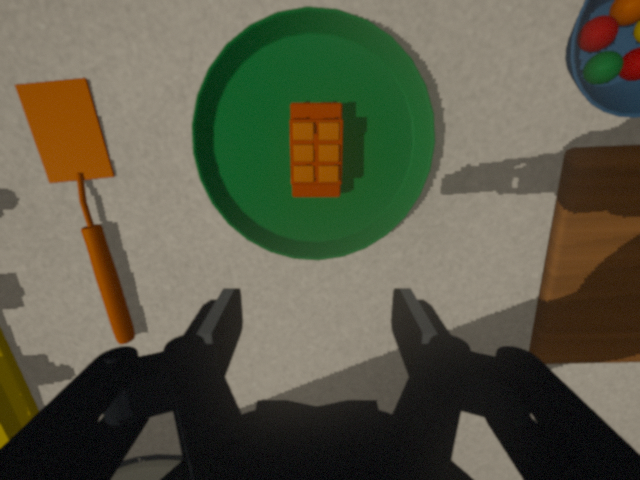

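View pics/s5.png

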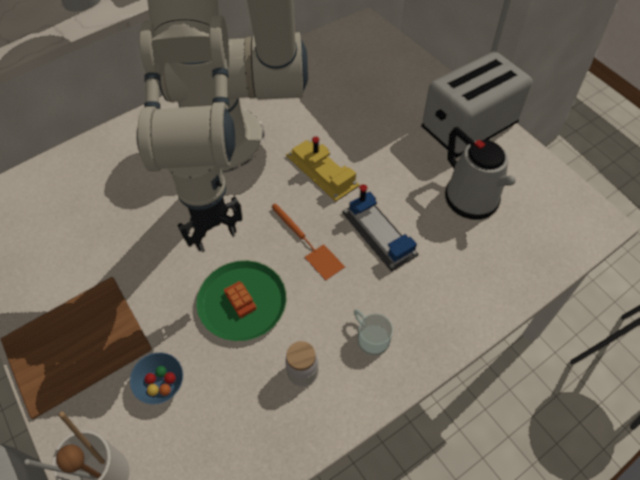

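The slab sits right side up and flat in the tray at (317,150) in the wrist view. The jaw is open, and everything else is where it was. I check centring and jaw opening numerically before handing in.

```bash
python3 - <<'E'
from m import *
a=load('w5'); print('slab top',at_z(a,[[290,121],[343,121],[342,183],[291,183]],.036).mean(0).round(4))
im=a['im'].astype(int); m=((im[...,1]>im[...,0]+25)&(im[...,1]>im[...,2]+15)).astype(np.uint8); m[:,560:]=0
c=max(cv2.findContours(m,0,2)[0],key=cv2.contourArea); print('tray',cv2.minEnclosingCircle(at_z(a,c[:,0],.02)[:,:2].astype(np.float32)))
S,T=load('s5'),load('t5'); r0=blob(load('scene0'),red,(360,190,390,212)); r=blob(S,red,(350,178,380,200)); z=.113
t0=blob(load('top0'),red,(230,225,262,250)); t=blob(T,red,(230,230,262,275))
print('cap travel scene',(at_z(load('scene0'),r0[0],z)-at_z(S,r[0],z)).round(4),'top',(at_z(load('top0'),t0[0],z)-at_z(T,t[0],z)).round(4))
E
```

```text
slab top [ 0.5265 -0.2219  0.036 ]
tray ((0.5303862690925598, -0.21900495886802673), 0.1107766330242157)
cap travel scene [[ 0.0548 -0.0021  0.    ]] top [[ 0.0554 -0.0017  0.    ]]
```

```bash
python3 - <<'E'
from m import *
def top(n,box):
    s=load(n); c,b,k=blob(s,red,box); print(n,c.round(1),k,at_z(s,c,.112).round(4)); return s,c
w2=top('w2',(290,210,340,260)); w3=top('w3',(290,325,340,370)); t3=top('t3',(230,230,262,275)); w1=top('w1',(270,160,310,200)); t0=top('top0',(230,225,262,250))
print(tri(*w3,*t3),tri(*w2,*t0),tri(*w1,*w2))
print('w2 lips low/up',at_z(load('w2'),[[314,193]],.062),at_z(load('w2'),[[314,193]],.052))
# profile along jaw centre in w3: rows where blue begins, columns off the post
for n,c in(('w3',292),('w3',342),('w2',290),('w2',342)):
    im=load(n)['im'].astype(int); col=im[:,c]; bl=(col[:,2]>col[:,0]+25); e=np.flatnonzero(np.diff(bl.astype(int))); print(n,c,e,at_z(load(n),[[c,x+.5] for x in e],.052)[:,0].round(4),at_z(load(n),[[c,x+.5] for x in e],.062)[:,0].round(4))
E
```

```text
w2 [312.6 235.6] 387 [[0.5365 0.1836 0.112 ]]
w3 [313.1 350.2] 488 [[0.4804 0.1851 0.112 ]]
t3 [243.5 254.1] 12 [[0.4845 0.1841 0.112 ]]
w1 [288.3 178.7] 325 [[0.5361 0.1831 0.112 ]]
top0 [245.4 234.5] 44 [[0.5345 0.1809 0.112 ]]
(array([0.48409922, 0.18417967, 0.11673666]), np.float64(0.001385467219533847)) (array([0.53489353, 0.18268121, 0.10627694]), np.float64(0.0020987345964036948)) (array([0.53561083, 0.18350947, 0.10915193]), np.float64(0.00026693705190005855))
w2 lips low/up [[0.56287148 0.18165923 0.062     ]] [[0.56096213 0.18179243 0.052     ]]
w3 292 [ 82 140 284 325] [0.6694 0.6283 0.505  0.4632] [0.6682 0.6287 0.5099 0.4697]
w3 342 [ 81 140 284 304 320 324] [0.6688 0.6269 0.5034 0.4834 0.4668 0.4626] [0.6676 0.6273 0.5083 0.4891 0.4731 0.4691]
w2 290 [ 71 120 191 231] [0.6699 0.6292 0.5633 0.5221] [0.6685 0.629  0.5651 0.5252]
w2 342 [ 71 121 191 208 225 231] [0.6683 0.6266 0.5614 0.5443 0.5266 0.5202] [0.6669 0.6265 0.5633 0.5467 0.5295 0.5233]
```

```bash
python3 -c "
from cell import ctrl
print(ctrl.finish_job())"
```

```text
the job is handed in; nothing more can be done
None
```

The job is handed in: the jaw is pulled to its end stop and left open, the slab lies flat and right side up within about 5 mm of the tray's centre, and the other items look unmoved in the last camera view.

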